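Check the phone holder's release lever

TASK

Check that the yellow release lever of the black phone holder stops short of the silver bar behind it: with the outside of the fingers press the lever in towards the bar, gently, until it comes up against its stop, keep it there for a good second, then let it spring all the way back out and move clear. Only push on the lever's outer face: do not grip it, reach in behind it or touch the bar, and leave everything else on the desk where it is.

Things in the scene. Friction and masses are not known exactly. Their poses are not given: they have to be found in the camera images.
- holder: Black phone holder, fixed to the desk. Origin: centre of the underside of its base slab (140 x 240 x 16 mm); z up. In its frame the phone cradle (top 250 mm up) fills y -125 to -20 mm; bar and lever stand out on the +y half, 100 mm up, open above, only base, desk and phone below. +x is the way the lever is pressed in (towards the bar); the lever is on the -x side of the bar.
- lever (a joint): Yellow release lever: flat blade 8 mm thick, 24 mm high (88 to 112 mm above the desk), 133 mm long from its upright hinge at x = -34, y = -10 mm in the holder's frame. 0 rad = out (blade splayed 0.36 rad away from the bar), grows as pressed in, hard stop at 0.32 rad, blade then nearly parallel to the bar with a gap of about 20 mm left. A spring returns it to 0.
- lever_inner (a point): Middle of the thin grey strip (3 x 105 x 20 mm) on the lever's inner face, the side towards the bar; 70 mm along the blade from the hinge; moves with the lever. Its x axis points square to the blade towards the bar, its y axis along the blade to the free end. Not to be touched.
- press_point (a point): Point on the lever's outer face (the side away from the bar) 100 mm along the blade from the hinge, at mid height (100 mm above the desk); moves with the lever. Here the spring takes about 2.4 N to start and 5 N at the stop; it travels 32 mm to the stop.
- bar_front (a point): Point on the fixed round silver bar, on its side that faces the lever, at x = -11, y = 85, z = 100 mm in the holder's frame. The bar is 22 mm thick (26 mm black end cap), level, along the holder's y from y = -12 to +140 mm at x = 0, z = 100 mm. Not to be touched.
- phone: Dark phone 72 x 148 x 9 mm lying flat on the desk in front (-x side) of the holder; origin at the centre of its underside.
- tin: Stainless steel lunch tin with latched lid, 114 x 164 x 54 mm, origin at the centre of its underside.
- case: Orange controller case, 115 x 155 x 55 mm, origin at the centre of its underside.
- pot: Teal ceramic pen pot, 82 mm across, 100 mm high, with two pens and a pencil reaching 155 mm high; origin at the centre of its underside.
- turntable: Round clear acrylic turntable, fixed, 190 mm across, top 20 mm above the desk; origin at the centre of its underside.
- earbuds: White earbud box 48 x 60 x 24 mm standing on the turntable; origin at the centre of its underside.

How it is judged (in metres and radians):
On the way, in this order (a step that is already met when the one before it is completed fails the run):
1. the fingers press the lever in against its stop and keep it there for 0.8 s (value of joint lever above 0.3 rad and contact force between the fingers and lever above 1 N), for 0.8 s.
2. the lever has sprung back out, free of the fingers (value of joint lever below 0.03 rad and contact force between the fingers and lever below 0.2 N), for 0.2 s.
At the end, for the whole second after the job is handed in: The lever is back out (under 0.03 rad) and at rest after having been held at its stop (over 0.30 rad), and the phone, lunch tin, controller case, pen pot and earbud box are within 12 mm of where they started (value of joint lever below 0.03 rad and velocity of joint lever below 0.05 rad/s and distance of each of phone, tin, case, pot, earbuds from where it was at the start of the episode below 0.012 m); the robot touches nothing.
It fails at once if the bar is touched by the robot (contact force between any of the fingers, the arm and holder_c11 above 0.5 N).
It fails at once if the lever's inner face is touched by the robot (lever gripped or reached behind) (contact force between any of the fingers, the arm and lever_c3 above 0.5 N).
It fails at once if the lever is pressed harder than 30 N (contact force between any of the fingers, the arm and lever above 30 N).
It fails at once if a bystander is shifted or lifted by more than 12 mm (distance of any of phone, tin, case, pot, earbuds from where it was at the start of the episode above 0.012 m).
It also fails if it takes over 43 s, if anything falls off the work surface, if the arm or the gripper's body presses on something with over 40 N, if the wrist force passes 120 N, or if a joint passes its speed limit or range.

ROBOT

A 6-joint arm with a two-finger parallel gripper is mounted at the origin on the work surface. World frame = base frame: x ahead of the robot, y to its left, z up, the work surface at z = 0. Lengths are in m, angles in degrees, forces in N, time in s.
With the tool pointing down it reaches from about 0.25 to 0.725 m from the base axis. Payload 9.7 kg.
Tool frame: the origin (TCP) lies between the finger pads; the fingertips stand 11 mm ahead of it and the grasp point (between the pads) lies 8 mm behind it; z points along the fingers, x is the direction in which the jaws open and shut, and the axes are right-handed (so a half turn about z gives the same grasp; the last joint's range is limited). The gripper opens to 85 mm and grips with 20 to 120 N. Pads are 22 mm wide; open, the fingers measure 114 mm over their backs; the gripper's body (76 mm by 85 mm) begins 54 mm behind the grasp point. The pads swing forward as they close: fully open they stand 13 mm farther back than shut.
Start: joints at [67.838, 4.979, 10.078, 95.1, 0, 90], TCP at [0.207, 0.509, 0.242] pointing down, gripper open.
Joint ranges: [-179.16, 179.16], [-48.56, 103.87], [-65.8, 70.77], [-126.05, 130.52], [-82.76, 87.17], [-180, 180]. Speed limits (degrees/s): [127.2, 127.2, 147.25, 180, 180, 180].

INTERFACE

Orientations are given as [roll, pitch, yaw] about the fixed x, y, z axes, in that order (R = Rz(yaw) Ry(pitch) Rx(roll)).
In Python, from workcell import get_obs, camera, job_done gives the robot as it stands.
- The arm moves only by the tool arm_command, never from a script. Its argument "increments" is a list of rows, each a list of 2 entries, a list of its own where there are three numbers: the shift along the tool's x, y, z in units of 25 mm (1.0 is 25 mm), then the turn about the tool's z in units of 6 degrees (1.0 is 6 degrees). In form: [[[dx, dy, dz], roll], ...]. A call has 1 to 5 rows; each row is the pose to reach, as a shift and turn from the pose measured when the call began, along the tool's axes at that moment; what a row does not reach only later rows make up. A row lasts 1/10 s, in which the tool goes at most 50 mm and 8.59 degrees, less where a joint would pass 70% of its speed; a pose out of reach is approached as far as the arm can. A call with a gripper value outside its range is refused whole. "claw" is the closure, from -1 (fully open) to 1 (shut), so that 0 is half open, set as the call begins (left out, the last holds). The fingers move at their own pace and stop on an object; "force" is the grip in N (left out, the last holds). Time passes only in rows, so rows that repeat a pose let the fingers close. It gives the time, the measured TCP pose, the force and the opening at its end, in the units of the state.
- get_obs(): the state, without advancing time (a new reading comes with each control period).
- camera(name): name is "scene" or "side" or "wrist"; returns a dict with "frame" (384x512x3 uint8, red, green, blue), "range_z" (384x512 float32, m along the optical axis (not along the pixel's ray), 0 where there is no reading), "K" (3x3 intrinsics, pixels), "R" (3x3) and "t" (3): a world point X has camera coordinates R X + t; the wrist camera has in their place "hand_eye" (4x4, takes a point from camera to tool coordinates, whose origin is the TCP and whose axes are the tool frame's). Camera axes: x right, y down, z forward; pixel columns grow to the right and rows downward; lengths in m; the calibration is good to about 2 mm. A picture is of the moment at which its call begins: read the wrist's pose just before it.
- job_done(): hands the job in, once; it reports no verdict.
The state is a dict: "time": time; "q": joint angles; "qd": joint speeds; "joint_efforts": joint torques, N m; "ee_pos": TCP position; "tcp_rot": TCP orientation; "wrist_force": force on the tool from outside, world axes, zero at the start; "torque": the same for the moment, N m; "opening": finger opening in m.
Only numpy, scipy, OpenCV 4.12 (cv2) and the standard library are available. Lean on these libraries where they do the work, as an engineer would, in place of code of your own. Each camera call takes 0.05 s, during which the arm holds its last target.

## Working session

There is one attempt and no reset: what is moved stays moved. The work goes in short steps, Python scripts to look and compute and a tool call to move; the robot and the scene stay as the last step left them, time stands still between calls to the robot, and variables do not carry over. Pictures are saved under pics/ and viewed, and the job is handed in when it is done.

Besides the shell and the picture viewer there is one more tool, called after "Request:" by a JSON object that holds its "method" and its "body", one argument or row to a line. arm_command: Moves the arm, as the interface text tells. Its arguments: {"type":"object","properties":{"increments":{"type":"array"},"claw":{"type":"number"},"force":{"type":"number"}},"required":["increments"]}

```bash
mkdir -p pics; ls
python3 - <<'E'
from workcell import get_obs,camera
import cv2,numpy as np
print(get_obs())
for n in ["scene","side","wrist"]:
    c=camera(n); cv2.imwrite(f"pics/{n}0.png",c["frame"][:,:,::-1]); np.savez(f"pics/{n}0.npz",**c)
    print(n,c["K"].tolist(),{k:np.round(c[k],3).tolist() for k in c if k in("R","t","hand_eye")})
E
```

```text
pics
{'time': 0.0, 'q': array([ 6.78357775e+01,  5.01003371e+00,  1.00317248e+01,  9.51004131e+01,
       -1.03461721e-03,  8.99991609e+01]), 'qd': array([-0.03855775, -0.12944198, -0.04185335,  0.00447724, -0.03946464,
       -0.05881071]), 'joint_efforts': array([ 6.87361080e-04, -5.20387387e+01,  4.64802039e+01,  1.64934515e-02,
        4.48575236e-05,  1.28112586e-05]), 'ee_pos': array([0.20740898, 0.50913566, 0.24156886]), 'tcp_rot': array([1.79998967e+02, 7.87220325e-02, 6.78366167e+01]), 'wrist_force': array([-0.11819131, -0.02561629, -0.07158374]), 'torque': array([-0.00469745,  0.017481  , -0.01134133]), 'opening': 0.08536634314145297}
scene [[390.74729816378755, 0.0, 256.9396389645073], [0.0, 390.74729816378755, 190.82117161634827], [0.0, 0.0, 1.0]] {'R': [[0.772, 0.636, 0.009], [0.521, -0.625, -0.582], [-0.365, 0.454, -0.813]], 't': [-0.434, -0.232, 1.325]}
side [[407.063637485953, 0.0, 256.4811418053972], [0.0, 407.063637485953, 193.7212420948197], [0.0, 0.0, 1.0]] {'R': [[0.979, -0.204, 0.002], [-0.145, -0.704, -0.695], [0.143, 0.68, -0.719]], 't': [-0.528, 0.168, 0.992]}
wrist [[292.02575702938015, 0.0, 256.0039755444061], [0.0, 292.02575702938015, 191.0674988415245], [0.0, 0.0, 1.0]] {'hand_eye': [[1.0, 0.0, 0.0, -0.0], [-0.0, 0.953, 0.302, -0.077], [-0.0, -0.302, 0.953, -0.132], [0.0, 0.0, 0.0, 1.0]]}
```

View pics/scene0.png

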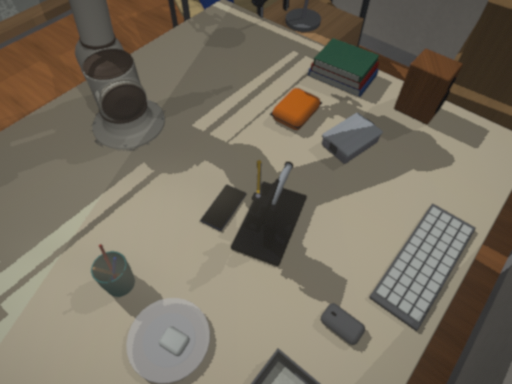

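View pics/side0.png

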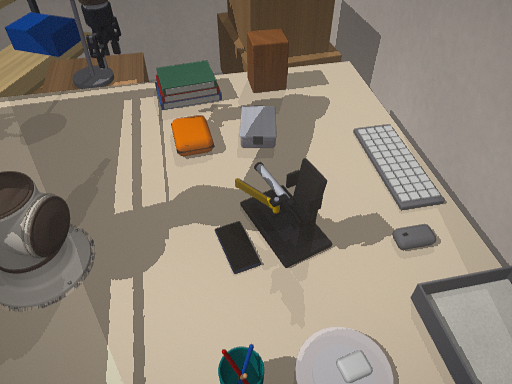

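View pics/wrist0.png

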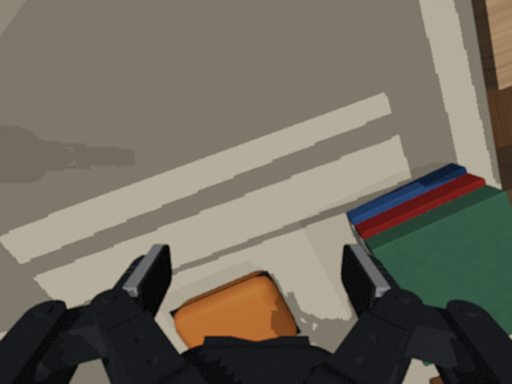

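The scene view shows the lever around (259,180) and the bar around (283,182). In the side view they are around (257,194) and (270,181). The holder's slab lies below them and the phone is to the left at (223,208) in the scene view. Next I'll measure them with masks and depth.

```bash
cat > h.py <<'E'
import numpy as np,cv2
def pts(c,m):
    v,u=np.nonzero(m&(c["range_z"]>0)); z=c["range_z"][v,u]; K=c["K"]
    P=np.c_[(u-K[0,2])/K[0,0]*z,(v-K[1,2])/K[1,1]*z,z]
    return (P-c["t"])@c["R"],u,v   # R^T (P-t)
def load(n): return dict(np.load(f"pics/{n}.npz"))
E
python3 - <<'E'
from h import *
for n in ["scene0","side0"]:
    c=load(n); f=c["frame"]; h=cv2.cvtColor(f,cv2.COLOR_RGB2HSV)
    P,u,v=pts(c,np.ones(f.shape[:2],bool)); 
    X=np.zeros(f.shape); X[v,u]=P
    m=(h[...,0]>17)&(h[...,0]<32)&(h[...,1]>150)
    m&=(X[...,2]>.07)&(X[...,2]<.13)&(X[...,0]>.2)
    p=X[m]; print(n,"lever",m.sum(),p.min(0).round(3),p.max(0).round(3))
    xy=p[:,:2]; mu=xy.mean(0); d=np.linalg.svd(xy-mu)[2][0]; s=(xy-mu)@d
    print(" mean",mu.round(4),"dir",d.round(3),"ends",(mu+d*s.min()).round(4),(mu+d*s.max()).round(4), s.ptp() if hasattr(s,'ptp') else np.ptp(s), "ang",np.degrees(np.arctan2(d[1],d[0])))
    # slab
    m=(f.max(2)<60)&(abs(X[...,2]-.016)<.006)
    k,l,st,ce=cv2.connectedComponentsWithStats(m.astype(np.uint8))
    for i in range(1,k):
        if st[i,4]>150:
            q=X[l==i]; r=cv2.minAreaRect((q[:,:2]*1000).astype(np.float32)); print(" dark",st[i],ce[i].round(),r, q[:,2].mean(), cv2.boxPoints(r).round().tolist())
    # grey bar
    m=(X[...,2]>.09)&(X[...,2]<.125)&(h[...,1]<70)&(f.max(2)>70)&(abs(X[...,0]-p[:,0].mean())<.2)&(abs(X[...,1]-p[:,1].mean())<.2)
    q=X[m]; mu=q[:,:2].mean(0); d=np.linalg.svd(q[:,:2]-mu)[2][0]; s=(q[:,:2]-mu)@d
    print(" bar",m.sum(),mu.round(4),d.round(3),"ends",(mu+d*s.min()).round(4),(mu+d*s.max()).round(4))
E
```

```text
scene0 lever 21 [ 0.505 -0.006  0.111] [0.57  0.077 0.115]
 mean [0.5284 0.0463] dir [ 0.613 -0.79 ] ends [0.5052 0.0761] [ 0.5692 -0.0063] 0.10434741499405134 ang -52.21813403647009
 dark [460  59  52  24 166] [487.  71.] ((828.7861938476562, 1035.39599609375), (199.06085205078125, 16.92067527770996), 0.31413865089416504) 0.015921626004802715 [[729.0, 1043.0], [729.0, 1026.0], [928.0, 1027.0], [928.0, 1044.0]]
 dark [202 189  43  35 307] [223. 208.] ((481.2089538574219, -50.12519073486328), (60.388023376464844, 137.0642547607422), 9.512537002563477) 0.011353332122040394 [[440.0, 12.0], [463.0, -123.0], [522.0, -113.0], [500.0, 22.0]]
 dark [ 232  189   74   77 2199] [272. 230.] ((614.5790405273438, -5.0791473388671875), (133.66603088378906, 238.7188720703125), 17.416324615478516) 0.01629147786283199 [[515.0, 89.0], [587.0, -139.0], [714.0, -99.0], [643.0, 129.0]]
 bar 290 [0.5893 0.0666] [ 0.231 -0.973] ends [0.5735 0.1333] [ 0.6117 -0.0275]
side0 lever 343 [ 0.499 -0.034  0.086] [0.59  0.078 0.12 ]
 mean [0.5428 0.0225] dir [ 0.607 -0.795] ends [0.5011 0.0772] [ 0.585  -0.0327] 0.1383136248784953 ang -52.62238717600361
 dark [ 241  198   91   69 2502] [284. 233.] ((612.005615234375, -5.7627105712890625), (140.18113708496094, 239.45591735839844), 17.317697525024414) 0.015739487028545097 [[509.0, 88.0], [581.0, -141.0], [715.0, -99.0], [643.0, 129.0]]
 bar 357 [0.5846 0.0608] [ 0.282 -0.959] ends [0.5641 0.1305] [ 0.6088 -0.0213]
```

Run:
```python
from h import *
o=[]
for n,(x,y) in {"scene0":(270,195),"side0":(280,205)}.items():
    f=load(n)["frame"]; o.append(cv2.resize(f[y-65:y+65,x-65:x+65,::-1],(400,400),interpolation=cv2.INTER_NEAREST))
cv2.imwrite("pics/crop0.png",np.hstack(o))
```

```text
(no output)
```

View pics/crop0.png

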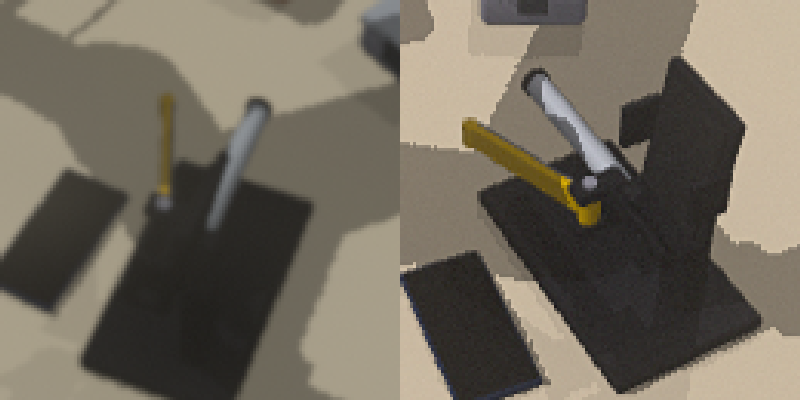

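The slab, lever and bar fits agree. The holder's centre is about (0.612,-0.006) with yaw 17.4°. The lever runs at 128° (expected 128°), and its tip was measured at (0.501,0.077) against a predicted (0.501,0.079). I'll close the gripper and head for a standoff on the outer side with tool x along the press direction (about 30°).

Request:
{"method": "arm_command", "body": {
  "increments": [
    [[-1.1,1.4,0],1.2],
    [[-2.2,2.8,0],2.4],
    [[-3.3,4.2,0],3.6],
    [[-4.4,5.6,0],4.9],
    [[-5.5,7,0],6.1]
  ],
  "claw": 1,
  "force": 20
}}

```text
time: 0.65
ee_pos: [0.318, 0.3142, 0.2417]
tcp_rot: [180.0, 0.1, 30.9]
wrist_force: [1.8, 0.4, 0.9]
opening: 0.0124
```

```bash
cat > go.py <<'E'
import sys,numpy as np
from scipy.spatial.transform import Rotation as R
from workcell import get_obs
def to(T):
    o=get_obs(); Rt=R.from_euler("xyz",o["tcp_rot"],degrees=True).as_matrix()
    print("t",round(o["time"],2),"pos",o["ee_pos"].round(4),"rot",o["tcp_rot"].round(1),"F",o["wrist_force"].round(2),"open",round(o["opening"],4),"q",o["q"].round(0))
    print("units",(Rt.T@(np.array(T)-o["ee_pos"])/.025).round(2),"yaw turn to 31:",round((o["tcp_rot"][2]-31)/6,2))
to([float(a) for a in sys.argv[1:4]])
E
python3 go.py .475 .025 .24
```

```text
t 0.65 pos [0.318  0.3142 0.2417] rot [1.80e+02 1.00e-01 3.09e+01] F [1.76 0.42 0.88] open 0.0124 q [ 45.  -9.  -4.  95.  -0. 104.]
units [-0.56 13.15  0.08] yaw turn to 31: -0.01
```

Request:
{"method": "arm_command", "body": {
  "increments": [
    [[-0.1,1.8,0],0],
    [[-0.2,3.6,0],0],
    [[-0.3,5.4,0],0],
    [[-0.4,7.2,0],0],
    [[-0.4,9,0],0]
  ]
}}

```text
time: 1.15
ee_pos: [0.4255, 0.1143, 0.242]
tcp_rot: [180.0, 0.0, 30.9]
wrist_force: [0.9, 1.2, 1.2]
opening: -0.0002
```

```bash
python3 go.py .475 .025 .24
```

```text
t 1.15 pos [0.4255 0.1143 0.242 ] rot [180.    0.   30.9] F [0.87 1.17 1.23] open -0.0002 q [ 15. -10.  -4.  96.  -0.  74.]
units [-0.14  4.08  0.08] yaw turn to 31: -0.01
```

Request:
{"method": "arm_command", "body": {
  "increments": [
    [[0,1.4,0],0],
    [[-0.1,2.8,0],0],
    [[-0.1,4.1,0],0],
    [[-0.1,4.1,1],0],
    [[-0.1,4.1,2],0]
  ]
}}

```text
time: 1.65
ee_pos: [0.4766, 0.024, 0.1914]
tcp_rot: [179.9, -0.0, 30.8]
wrist_force: [0.4, 1.0, 0.3]
opening: 0.0
```

```bash
python3 - <<'E'
from workcell import get_obs,camera
import cv2,numpy as np
o=get_obs();print(o["ee_pos"],o["tcp_rot"],o["wrist_force"])
for n in ["side","wrist"]:
    c=camera(n); cv2.imwrite(f"pics/{n}1.png",c["frame"][:,:,::-1]); np.savez(f"pics/{n}1.npz",**c)
a=[cv2.imread(f"pics/{n}1.png") for n in("side","wrist")]
cv2.imwrite("pics/both1.png",np.hstack([cv2.resize(i,(400,300)) for i in a]))
E
python3 go.py .475 .025 .1
```

```text
[0.47664379 0.02401554 0.19143847] [ 1.79940630e+02 -5.98250479e-03  3.08305868e+01] [0.40452576 1.01208362 0.30509036]
t 1.75 pos [0.4747 0.0246 0.1888] rot [-179.9    0.3   30.9] F [-0.47 -0.49  0.13] open 0.0004 q [ 3. -6. -6. 90. -0. 62.]
units [0.04 0.   3.55] yaw turn to 31: -0.02
```

View pics/both1.png

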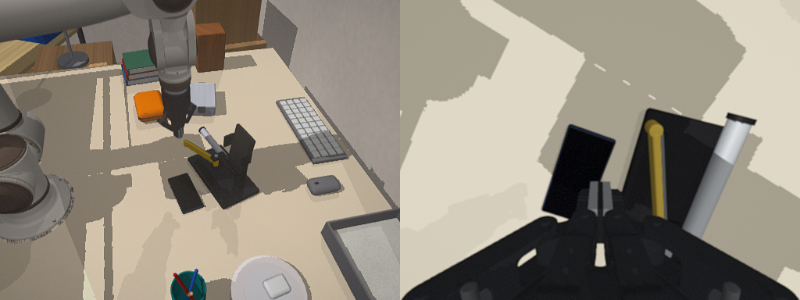

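The wrist view shows the closed tips at about (600,195) with the lever to their right at (655,125–225) and the bar beyond it, as planned. The links widen above the tips, so I'll check the finger outline by height before descending.

Run:
```python
from h import *
c=load("wrist1"); K=c["K"]; z=c["range_z"]; v,u=np.nonzero(z>0); z=z[v,u]
P=np.c_[(u-K[0,2])/K[0,0]*z,(v-K[1,2])/K[1,1]*z,z]; H=c["hand_eye"]; T=P@H[:3,:3].T+H[:3,3]
for a in range(-90,20,6):
    m=(T[:,2]>=a/1e3)&(T[:,2]<(a+6)/1e3)&(abs(T[:,0])<.07)&(abs(T[:,1])<.06)
    if m.sum(): print(a,m.sum(),"x",(T[m,0].min()*1e3).round(),(T[m,0].max()*1e3).round(),"y",(T[m,1].min()*1e3).round(),(T[m,1].max()*1e3).round())
# lever/bar in world, TCP pose at capture time
from scipy.spatial.transform import Rotation as R
Rt=R.from_euler("xyz",[180,0.1,30.85],degrees=True).as_matrix(); W=T@Rt.T+np.array([.4757,.0243,.190])
h=cv2.cvtColor(c["frame"],cv2.COLOR_RGB2HSV)[v,u]
m=(h[:,0]>17)&(h[:,0]<32)&(h[:,1]>120)&(W[:,2]>.095)&(W[:,2]<.13)
q=W[m]; mu=q[:,:2].mean(0); d=np.linalg.svd(q[:,:2]-mu)[2][0]; s=(q[:,:2]-mu)@d
print("lever",m.sum(),q[:,2].mean(),mu,(mu+d*s.min()).round(4),(mu+d*s.max()).round(4),np.degrees(np.arctan2(d[1],d[0])))
```

```text
-90 466 x -18.0 19.0 y -21.0 -18.0
-84 2423 x -62.0 62.0 y -20.0 -11.0
-78 7371 x -62.0 62.0 y -18.0 -3.0
-72 6201 x -60.0 59.0 y -18.0 4.0
-66 5866 x -54.0 55.0 y -18.0 10.0
-60 3733 x -50.0 49.0 y -18.0 10.0
-54 2607 x -45.0 45.0 y -16.0 10.0
-48 4223 x -39.0 40.0 y -14.0 10.0
-42 2044 x -35.0 36.0 y -14.0 12.0
-36 853 x -30.0 30.0 y -14.0 8.0
-30 602 x -16.0 16.0 y -12.0 12.0
-24 323 x -13.0 14.0 y -11.0 -6.0
-18 400 x -13.0 14.0 y -12.0 -6.0
-12 341 x -13.0 14.0 y -11.0 -6.0
-6 331 x -13.0 14.0 y -11.0 -6.0
0 212 x -13.0 13.0 y -11.0 -6.0
6 11 x -6.0 6.0 y -11.0 -10.0
lever 1788 0.11202191293273443 [0.52706274 0.04604892] [0.5002 0.0808] [ 0.566  -0.0043] -52.287160871839745
```

The fingers are 13.5 mm half-thick up to 30 mm above the TCP, and with the TCP at z = 0.10 the flare clears the bar's top. The lever fit from this view agrees too (tip 0.500,0.081). I'll descend.

Request:
{"method": "arm_command", "body": {
  "increments": [
    [[0,0,1],0],
    [[0,0,2],0],
    [[0,0,3],0],
    [[0,0,3.5],0],
    [[0,0,3.5],0]
  ]
}}

```text
time: 2.25
ee_pos: [0.4736, 0.0247, 0.1007]
tcp_rot: [-179.8, 0.4, 30.9]
wrist_force: [0.4, -0.3, -0.4]
opening: 0.0001
```

```bash
python3 go.py .506 .0436 .1;python3 go.py .5334 .0601 .1
```

```text
t 2.25 pos [0.4736 0.0247 0.1007] rot [-179.8    0.4   30.9] F [ 0.43 -0.31 -0.38] open 0.0001 q [  3.  -5. -16.  80.  -0.  62.]
units [1.5  0.02 0.02] yaw turn to 31: -0.01
t 2.25 pos [0.4736 0.0247 0.1007] rot [-179.8    0.4   30.9] F [ 0.43 -0.31 -0.38] open 0.0001 q [  3.  -5. -16.  80.  -0.  62.]
units [2.78 0.01 0.01] yaw turn to 31: -0.01
```

Request:
{"method": "arm_command", "body": {
  "increments": [
    [[0.4,0,0],0],
    [[0.8,0,0],0],
    [[1.1,0,0],0],
    [[1.3,0,0],0],
    [[1.3,0,0],0]
  ]
}}

```text
time: 2.75
ee_pos: [0.5022, 0.0418, 0.1006]
tcp_rot: [-179.8, 0.4, 31.0]
wrist_force: [-1.2, -0.3, -0.3]
opening: -0.0001
```

```bash
cat > look.py <<'E'
import sys,cv2,numpy as np
from workcell import get_obs,camera
k=sys.argv[1]; o=get_obs(); print(round(o["time"],2),o["ee_pos"].round(4),o["wrist_force"].round(2))
s=camera("side")["frame"][120:250,190:340,::-1]; w=camera("wrist")["frame"][:,:,::-1]
cv2.imwrite(f"pics/look{k}.png",np.hstack([cv2.resize(s,(380,330)),cv2.resize(w,(420,330))]))
E
python3 look.py 2
```

```text
2.75 [0.5022 0.0418 0.1006] [-1.15 -0.27 -0.32]
```

View pics/look2.png

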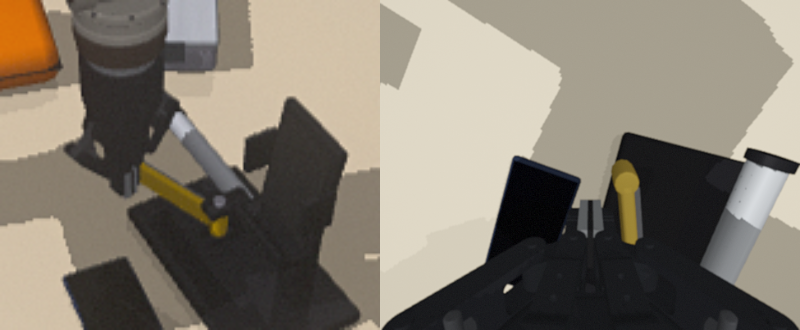

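The fingers at (590,215) are right beside the lever's outer face, about 3–4 mm short of it and well inboard of its tip. Next I press in slowly.

Request:
{"method": "arm_command", "body": {
  "increments": [
    [[0.2,0,0],0],
    [[0.4,0,0],0],
    [[0.6,0,0],0],
    [[0.8,0,0],0],
    [[0.9,0,0],0]
  ]
}}

```text
time: 3.35
ee_pos: [0.5208, 0.0534, 0.1001]
tcp_rot: [-179.8, 0.5, 31.0]
wrist_force: [-5.9, -0.0, 1.5]
opening: 0.0004
```

```bash
python3 go.py .5334 .0601 .1
```

```text
t 3.35 pos [0.5208 0.0534 0.1001] rot [-179.8    0.5   31. ] F [-5.93 -0.01  1.53] open 0.0004 q [ 6.  1. -9. 80. -0. 65.]
units [0.57 0.03 0.  ] yaw turn to 31: -0.01
```

Request:
{"method": "arm_command", "body": {
  "increments": [
    [[0.1,0,0],0],
    [[0.2,0,0],0],
    [[0.3,0,0],0],
    [[0.4,0,0],0],
    [[0.4,0,0],0]
  ]
}}

```text
time: 3.85
ee_pos: [0.5296, 0.0582, 0.1001]
tcp_rot: [-179.9, 0.5, 30.9]
wrist_force: [-4.4, -3.3, 2.4]
opening: -0.0005
```

```bash
python3 go.py .5334 .0601 .1; python3 look.py 3
```

```text
t 3.85 pos [0.5296 0.0582 0.1001] rot [-179.9    0.5   30.9] F [-4.36 -3.27  2.39] open -0.0005 q [ 6.  3. -8. 80. -0. 65.]
units [0.17 0.01 0.  ] yaw turn to 31: -0.01
3.85 [0.5296 0.0582 0.1001] [-4.36 -3.27  2.39]
```

View pics/look3.png

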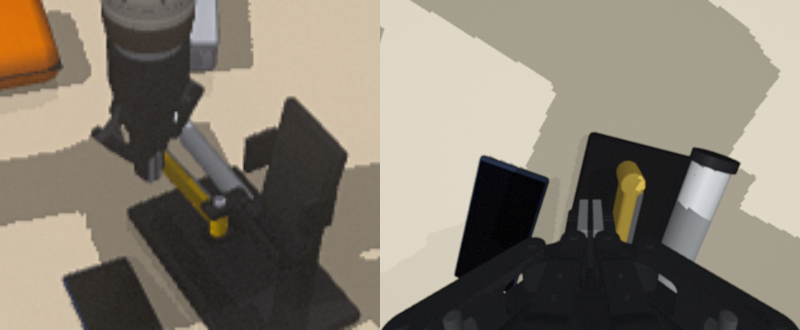

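The lever is being pushed in at (628,200), with a clear gap left to the bar. The force is about 5 N. I'll go on in 1 mm steps until the force shows the stop.

Request:
{"method": "arm_command", "body": {
  "increments": [
    [[0.05,0,0],0],
    [[0.1,0,0],0],
    [[0.15,0,0],0],
    [[0.15,0,0],0]
  ]
}}

```text
time: 4.35
ee_pos: [0.5326, 0.0595, 0.1001]
tcp_rot: [-179.9, 0.5, 30.9]
wrist_force: [-5.6, -4.7, 3.2]
opening: -0.0001
```

```bash
python3 go.py .5334 .0601 .1
```

```text
t 4.35 pos [0.5326 0.0595 0.1001] rot [-179.9    0.5   30.9] F [-5.59 -4.7   3.2 ] open -0.0001 q [ 6.  3. -8. 80. -0. 66.]
units [ 0.04 -0.01  0.  ] yaw turn to 31: -0.02
```

Request:
{"method": "arm_command", "body": {
  "increments": [
    [[0.04,0,0],0],
    [[0.04,0,0],0]
  ]
}}

```text
time: 4.55
ee_pos: [0.5327, 0.0594, 0.1]
tcp_rot: [-179.9, 0.7, 30.9]
wrist_force: [-8.0, -4.3, 3.9]
opening: 0.0
```

Request:
{"method": "arm_command", "body": {
  "increments": [
    [[0.04,0,0],0],
    [[0.04,0,0],0]
  ]
}}

```text
time: 4.75
ee_pos: [0.5327, 0.0594, 0.1]
tcp_rot: [-179.9, 0.8, 30.8]
wrist_force: [-9.3, -3.7, 4.6]
opening: -0.0001
```

The position has stalled at the predicted stop pose while the force keeps rising. I'll measure the lever angle from the pictures.

```bash
cat > ang.py <<'E'
import numpy as np,cv2
from workcell import get_obs,camera
from scipy.spatial.transform import Rotation as R
from h import pts
o=get_obs(); c=camera("wrist"); s=camera("side")
print(round(o["time"],2),o["ee_pos"].round(4),o["wrist_force"].round(2))
Rt=R.from_euler("xyz",o["tcp_rot"],degrees=True).as_matrix()
K=c["K"]; v,u=np.nonzero(c["range_z"]>0); z=c["range_z"][v,u]
P=np.c_[(u-K[0,2])/K[0,0]*z,(v-K[1,2])/K[1,1]*z,z]; H=c["hand_eye"]
W=(P@H[:3,:3].T+H[:3,3])@Rt.T+o["ee_pos"]; h=cv2.cvtColor(c["frame"],cv2.COLOR_RGB2HSV)[v,u]
S,u2,v2=pts(s,np.ones(s["range_z"].shape,bool)); h2=cv2.cvtColor(s["frame"],cv2.COLOR_RGB2HSV)[v2,u2]
hinge=np.array([.5825,-.0257])
for n,X,hh in(("wrist",W,h),("side",S,h2)):
    m=(hh[:,0]>17)&(hh[:,0]<32)&(hh[:,1]>120)&(X[:,2]>.08)&(X[:,2]<.12)&(abs(X[:,0]-.54)<.1)&(abs(X[:,1]-.03)<.09)
    q=X[m]; vx,vy,x0,y0=cv2.fitLine((q[:,:2]*1000).astype(np.float32),cv2.DIST_HUBER,0,.01,.01).ravel()
    a=np.degrees(np.arctan2(vy,vx))%180; tip=q[np.argmax(q[:,1])]; d=tip[:2]-hinge
    print(n,m.sum(),"blade deg",a.round(1),"lever rad",np.radians(128-a).round(3),"tip",tip.round(3),"hinge-tip rad",np.radians(128-np.degrees(np.arctan2(d[1],d[0]))).round(3))
E
python3 ang.py; python3 look.py 4
```

```text
4.75 [0.5327 0.0594 0.1   ] [-9.27 -3.69  4.6 ]
wrist 2221 blade deg 108.4 lever rad 0.342 tip [0.539 0.102 0.102] hinge-tip rad 0.338
side 197 blade deg 108.8 lever rad 0.335 tip [0.552 0.068 0.112] hinge-tip rad 0.349
4.85 [0.5327 0.0594 0.1   ] [-8.82 -4.24  5.28]
```

View pics/look4.png

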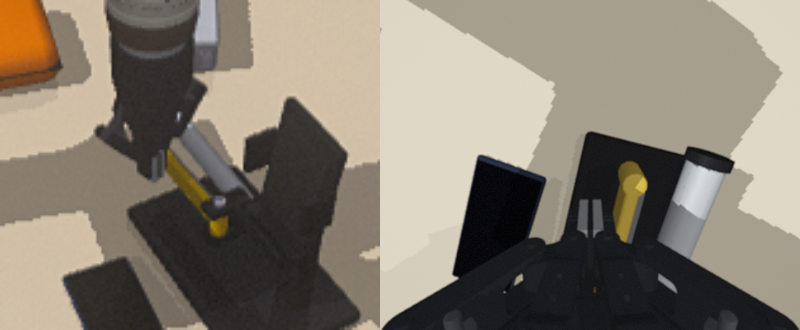

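The lever reads about 0.34 rad in both views, which is at its stop within noise. It is parallel to the bar with a visible gap at (660,200). I'll hold it here for over a second.

Request:
{"method": "arm_command", "body": {
  "increments": [
    [[0.04,0,0],0],
    [[0.04,0,0],0],
    [[0.04,0,0],0],
    [[0.04,0,0],0],
    [[0.04,0,0],0]
  ]
}}

```text
time: 5.45
ee_pos: [0.5327, 0.0594, 0.1]
tcp_rot: [-179.9, 0.9, 30.8]
wrist_force: [-9.1, -4.5, 5.7]
opening: -0.0001
```

Request:
{"method": "arm_command", "body": {
  "increments": [
    [[0.04,0,0],0],
    [[0.04,0,0],0],
    [[0.04,0,0],0],
    [[0.04,0,0],0],
    [[0.04,0,0],0]
  ]
}}

```text
time: 5.95
ee_pos: [0.5327, 0.0594, 0.1]
tcp_rot: [-179.9, 1.0, 30.8]
wrist_force: [-9.3, -5.4, 4.8]
opening: 0.0
```

Request:
{"method": "arm_command", "body": {
  "increments": [
    [[0.04,0,0],0],
    [[0.04,0,0],0],
    [[0.04,0,0],0],
    [[0.04,0,0],0],
    [[0.04,0,0],0]
  ]
}}

```text
time: 6.45
ee_pos: [0.5327, 0.0594, 0.1001]
tcp_rot: [-179.9, 1.1, 30.8]
wrist_force: [-9.8, -4.3, 5.0]
opening: -0.0001
```

```bash
python3 ang.py
```

```text
6.45 [0.5327 0.0594 0.1001] [-9.8  -4.28  5.01]
wrist 2212 blade deg 108.4 lever rad 0.342 tip [0.54  0.102 0.095] hinge-tip rad 0.341
side 200 blade deg 108.9 lever rad 0.333 tip [0.552 0.068 0.111] hinge-tip rad 0.353
```

The lever was held against the stop for over 1.5 s at about 11 N. I'll let it out smoothly along the same line.

Request:
{"method": "arm_command", "body": {
  "increments": [
    [[-0.3,0,0],0],
    [[-0.6,0,0],0],
    [[-0.9,0,0],0],
    [[-1.2,0,0],0],
    [[-1.5,0,0],0]
  ]
}}

```text
time: 7.05
ee_pos: [0.5005, 0.0399, 0.1011]
tcp_rot: [-179.9, 1.0, 30.8]
wrist_force: [-0.3, 0.3, 0.4]
opening: -0.0
```

Request:
{"method": "arm_command", "body": {
  "increments": [
    [[-0.4,0,0],0],
    [[-0.8,0,0],0],
    [[-1.2,0,0],0],
    [[-1.2,0,0],0],
    [[-1.2,0,0],0]
  ]
}}

```text
time: 7.55
ee_pos: [0.4748, 0.0244, 0.1019]
tcp_rot: [-180.0, 1.0, 30.7]
wrist_force: [-0.7, 0.4, -0.7]
opening: 0.0002
```

```bash
python3 ang.py; python3 look.py 5
```

```text
7.55 [0.4748 0.0244 0.1019] [-0.72  0.4  -0.71]
wrist 3346 blade deg 127.1 lever rad 0.016 tip [0.503 0.083 0.103] hinge-tip rad 0.033
side 309 blade deg 127.3 lever rad 0.013 tip [0.51  0.078 0.111] hinge-tip rad 0.052
7.65 [0.475  0.0246 0.1017] [ 0.39  0.12 -0.01]
```

View pics/look5.png

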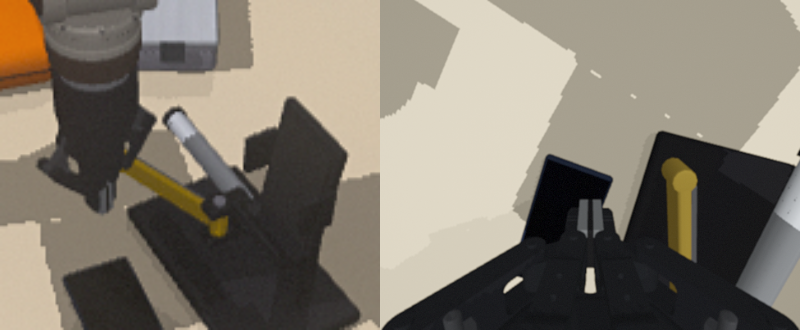

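The lever is out again, with the fingers clear of it at (590,215) versus the lever at (680,215). I'll lift away and check with the unblocked view.

Request:
{"method": "arm_command", "body": {
  "increments": [
    [[0,0,-1],0],
    [[-0.4,0,-2],0],
    [[-0.8,0,-3],0],
    [[-1.2,0,-4],0],
    [[-1.2,0,-4],0]
  ]
}}

```text
time: 8.25
ee_pos: [0.4516, 0.01, 0.2055]
tcp_rot: [179.9, 0.8, 30.8]
wrist_force: [1.6, -0.9, 0.0]
opening: -0.0001
```

Request:
{"method": "arm_command", "body": {
  "increments": [
    [[0,0,0],0],
    [[0,0,0],0],
    [[0,0,0],0],
    [[0,0,0],0]
  ]
}}

```text
time: 8.65
ee_pos: [0.4514, 0.0101, 0.2047]
tcp_rot: [180.0, 0.9, 30.8]
wrist_force: [0.5, 0.8, 0.8]
opening: -0.0001
```

```bash
python3 ang.py
python3 - <<'E'
from h import *
from workcell import camera,get_obs
a=load("side0"); b=camera("side"); c0=load("scene0"); c1=camera("scene")
cv2.imwrite("pics/end.png",np.hstack([cv2.resize(x["frame"][:,:,::-1],(400,300)) for x in(b,c1)]))
for n,x,y in(("side",a,b),("scene",c0,c1)):
  for k,lo,hi,box in(("orange",(5,180,120),(16,255,255),None),("yellow",(17,120,60),(32,255,255),(160,230,220,300))):
    r=[]
    for f in(x,y):
        m=cv2.inRange(cv2.cvtColor(f["frame"],cv2.COLOR_RGB2HSV),lo,hi)
        if box: z=np.zeros_like(m); z[box[0]:box[1],box[2]:box[3]]=1; m=m*z
        M=cv2.moments(m,True); r.append((M["m00"],round(M["m10"]/max(M["m00"],1),1),round(M["m01"]/max(M["m00"],1),1)))
    print(n,k,r)
print(get_obs()["qd"].round(2))
E
```

```text
8.65 [0.4514 0.0101 0.2047] [0.55 0.79 0.82]
wrist 2343 blade deg 127.8 lever rad 0.004 tip [0.504 0.083 0.108] hinge-tip rad 0.04
side 363 blade deg 127.4 lever rad 0.011 tip [0.506 0.082 0.111] hinge-tip rad 0.043
side orange [(1111.0, 190.8, 133.3), (740.0, 185.0, 133.6)]
side yellow [(369.0, 256.0, 194.6), (370.0, 255.8, 194.4)]
scene orange [(864.0, 295.2, 105.6), (894.0, 295.5, 105.7)]
scene yellow [(77.0, 258.4, 176.0), (74.0, 258.3, 175.3)]
[-0.08 -0.2   0.03  0.07  0.04  0.  ]
```

View pics/end.png

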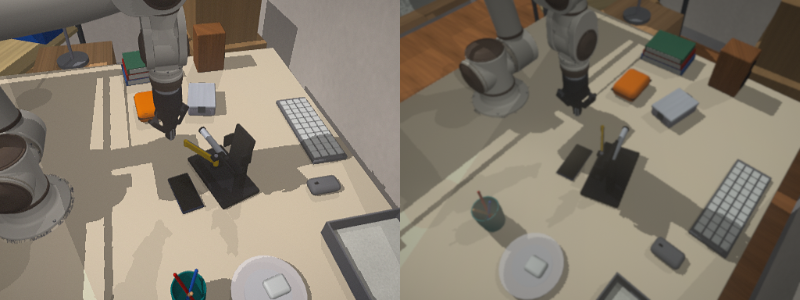

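The lever's centroid matches the start view to within 0.3 px (side view, (255.8,194.4)). The gripper is clear and nothing else has moved, so I'm handing in.

```bash
python3 -c "
from workcell import job_done;print(job_done())"
```

```text
the job is handed in; nothing more can be done
None
```

The job is done and handed in at about 9 s of the 43 s allowed. The lever stops short of the bar: at its stop the pictures show it nearly parallel to the bar with a clear gap left.

- **Press and hold:** I pressed the lever's outer face with the back of the closed fingers until the arm stalled at the predicted stop. I held it there for about 2 s, with the wrist reading about 10–12 N.
- **Release:** I let the lever spring back out along the same line, then lifted the gripper clear.
- **At the stop:** The lever angle measured 0.33–0.34 rad in both views. That is slightly above the nominal 0.32, which I put down to measurement noise.
- **After release:** The blade-line fit gave 0.004–0.011 rad. In the side view the lever's centroid is within 0.3 px of the start; in the scene view it is within 0.7 px.
- **One reading disagreed:** The cruder estimate from hinge to tip gave about 0.04 rad after release, over the 0.03 limit. I did not take that estimate at the start, so I have no baseline for it, and I relied on the other measures.
- **Other objects:** I measured only the orange case, which was within 0.3 px in the scene view (the arm hides part of it in the side view). I checked the phone, tin, pen pot and earbud box only by looking at the final pictures, and they appear unmoved.

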